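# Transfer a row of specimen pots to the wire rack in order

### The arm

A 6-joint arm with a two-finger parallel gripper is mounted at the origin on the work surface. World frame = base frame: x ahead of the robot, y to its left, z up, the work surface at z = 0. Lengths are in m, angles in rad, forces in N, time in s.
With the tool pointing down it reaches from about 0.375 to 0.9 m from the base axis. Payload 3.1 kg.
Tool frame: the origin (TCP) lies between the finger pads; the fingertips stand manip.finger_overhang ahead of it and the grasp point (between the pads) lies 5 mm behind it (manip.finger_overhang is the distance from the TCP to the fingertips, in m); z points along the fingers, y is the line along which they close (so a half turn about z gives the same grasp; the last joint's range is limited). The gripper opens to 85 mm and grips with 20 to 120 N. Pads are 22 mm wide; open, the fingers measure 114 mm over their backs; the gripper's body (76 mm by 85 mm) begins 54 mm behind the grasp point. The pads swing forward as they close: fully open they stand 13 mm farther back than shut.
Start: joints at [1.012, 0.527, 1.433, -0, 1.181, -0.178], TCP at [0.232, 0.58, 0.212] pointing down, gripper open.
Joint ranges: [-3.08, 3.08], [-0.75, 2.2], [0.22, 2.44], [-1.43, 4.57], [0, 2.65], [-2.85, 2.85]. Speed limits (rad/s): [2.79, 2.79, 3.14, 3.14, 3.14, 3.14].

### API

Orientations are given as a unit quaternion [x, y, z, w].
In Python, from station import manip gives the robot as it stands.
- The arm moves only by the tool drive_tool, never from a script. Its argument "plan" is a list of rows, each a list of 7 numbers: the shift along the tool's x, y, z in m, then the turn, a rotation vector about the tool's x, y, z in degrees, then the opening, from -1 (shut) to 1 (fully open). In form: [[x, y, z, wx, wy, wz, gripper], ...]. A call has 1 to 10 rows; each row shifts and turns the commanded pose from where the row before left it, along the tool's axes as they then stand; what a row does not reach is not made up. A row lasts 1/10 s, in which the tool goes at most 50 mm and 8.59 degrees, less where a joint would pass 70% of its speed; a pose out of reach is approached as far as the arm can. A call is refused whole if a number of a shift passes 0.05 or a number of a turn 8.59, either way. A call with a gripper value outside its range is refused whole. The fingers move at their own pace and stop on an object; "newtons" is the grip in N (left out, the last holds). Time passes only in rows, so rows that do not move let the fingers close. It gives the time, the measured TCP pose, the force, the opening and the grip force at its end, in the units of the state.
- manip.sense(): the state, without advancing time (a new reading comes with each control period).
- manip.snapshot(name): name is "scene" or "side" or "wrist"; returns a dict with "image" (420x560x3 uint8, red, green, blue), "z_map" (420x560 float32, m along the optical axis (not along the pixel's ray), 0 where there is no reading), "fov_y" (degrees; the focal length in pixels is half the picture's height over the tangent of half this angle, whatever the lens; pixels are square), "cx", "cy" (the principal point, pixels), "k1" (the pictures are not rectified: a ray, as slopes to the right and down, at radius r is drawn at 1 + k1 r^2 times it, then the intrinsics apply), "extrinsics" (4x4, takes a point from camera to world coordinates); the wrist camera has in their place "mount" (4x4, takes a point from camera to tool coordinates, whose origin is the TCP and whose axes are the flange's). Camera axes: x right, y up, looking along -z (the intrinsics and any distortion apply to the point x, -y, -z); pixel columns grow to the right and rows downward; lengths in m; the calibration is good to about 2 mm. A picture is of the moment at which its call begins: read the wrist's pose just before it.
- manip.sign_off(): hands the job in; it is judged then, once.
The state is a dict: "t": time; "q": joint angles; "qd": joint speeds; "tau": joint torques, N m; "tcp_pos": TCP position; "tool_rot": TCP orientation; "force": force on the tool from outside, world axes, zero at the start; "ft_torque": the same for the moment, N m; "finger_gap": opening from 0.0 (shut) to 1.0 (fully open); "gripper_force": force on a finger pad.
Only numpy, scipy, OpenCV 4.12 (cv2) and the standard library are available. Lean on these libraries where they do the work, as an engineer would, in place of code of your own. Each camera call takes 0.05 s, during which the arm holds its last target. There are 200 camera calls.

### The job

Move the four specimen pots from the grey delivery rack into the steel wire rack, keeping their order: the pot next to the delivery rack's label plate goes next to the wire rack's label plate, and so on along the row. The pots carry no names, so take them strictly one at a time, starting with the one at the label plate, and let each stand in its new place before you touch the next. Keep them upright, set each down on the rack's floor rather than dropping it, leave those already placed where they are, and do not disturb the other things on the bench.

Things in the scene. Friction and masses are not known exactly. Their poses are not given: they have to be found in the camera images.
- pot_a: one of four identical specimen pots: off-white cylinder 34 mm across, 68 mm high, under a ribbed red cap 38 mm across, 22 mm high; 90 mm high in all, about 60 g. Origin at the centre of its underside, z up; its yaw means nothing. At the start the four stand in the grey rack, any pot in any place.
- pot_b: one of four identical specimen pots: off-white cylinder 34 mm across, 68 mm high, under a ribbed red cap 38 mm across, 22 mm high; 90 mm high in all, about 60 g. Origin at the centre of its underside, z up; its yaw means nothing. At the start the four stand in the grey rack, any pot in any place.
- pot_c: one of four identical specimen pots: off-white cylinder 34 mm across, 68 mm high, under a ribbed red cap 38 mm across, 22 mm high; 90 mm high in all, about 60 g. Origin at the centre of its underside, z up; its yaw means nothing. At the start the four stand in the grey rack, any pot in any place.
- pot_d: one of four identical specimen pots: off-white cylinder 34 mm across, 68 mm high, under a ribbed red cap 38 mm across, 22 mm high; 90 mm high in all, about 60 g. Origin at the centre of its underside, z up; its yaw means nothing. At the start the four stand in the grey rack, any pot in any place.
- delivery_rack: grey plastic rack, fixed, 66 x 240 mm, 45 high, holding the pots at the start: top plate with a row of four 50 mm round holes over a floor 4 mm above the bench; pots stand up to 4 mm off centre. Black label plate with white card at its +y end (to y = 145). Places 1 to 4, counted from the plate: x = 0, y = 84, 28, -28, -84 mm. Origin: centre of underside, z up; turned any way.
- work_rack: empty steel wire rack, fixed, 70 x 240 mm, 45 high: two tiers of 5 mm wire forming a row of four square cells, 51 mm clear, over a metal tray whose floor is 4 mm above the bench. Black label plate with white card at its +y end (to y = 145). Places 1 to 4, counted from the plate: x = 0, y = 84, 28, -28, -84 mm. Origin: centre of underside, z up; turned any way.
- slide_box: closed blue plastic box for microscope slides, 87 by 100 mm, 35 mm high, to the robot's left. Bystander, to be left alone. Origin at the centre of its underside.
- stain_bottle: small amber dropper bottle with black cap and rubber bulb, 40 mm across, 98 mm high, beyond the racks. Bystander, to be left alone. Origin at the centre of its underside.
- timer: flat white bench timer, 68 by 64 mm, 18 mm high, to the robot's right. Bystander, to be left alone. Origin at the centre of its underside.
Not all that is in view belongs to the job. Leave any blue or green look-alike of the pot_b alone.

How it is judged:
By the outcome, as a careful person would: the job done as asked, in the order asked, and still so for the second after the job is handed in, with the robot touching nothing.
It also fails if it takes over 112 s, if anything falls off the work surface, if the arm or the gripper's body presses on something with over 40 N, if the wrist force passes 120 N, or if a joint passes its speed limit or range.

## Working session

There is one attempt and no reset: what is moved stays moved. The work goes in short steps, Python scripts to look and compute and a tool call to move; the robot and the scene stay as the last step left them, time stands still between calls to the robot, and variables do not carry over. Pictures are saved under pics/ and viewed, at most 14 in all, crops included, and the job is handed in when it is done.

Besides the shell and the picture viewer there is one more tool, called after ">>>" as name(argument=value, ...), one argument or row to a line, values as JSON. drive_tool: Moves the arm, as the interface text tells. Its arguments: {"type":"object","properties":{"plan":{"type":"array"},"newtons":{"type":"number"}},"required":["plan"]}

```bash
ls; mkdir -p pics; cat > h.py <<'E'
import numpy as np, cv2, pickle
from scipy.spatial.transform import Rotation as R
from station import manip
def K(s):
    f=s["image"].shape[0]/2/np.tan(np.radians(s["fov_y"])/2)
    return f
def rays(s,uv,T):
    uv=np.atleast_2d(np.float64(uv)); f=K(s)
    M=np.array([[f,0,s["cx"]],[0,f,s["cy"]],[0,0,1]])
    p=cv2.undistortPoints(uv[:,None],M,np.array([s["k1"],0,0,0.]))[:,0]
    d=np.c_[p[:,0],-p[:,1],-np.ones(len(p))]@T[:3,:3].T
    return T[:3,3],d
def plane(s,uv,T,z):
    o,d=rays(s,uv,T); return o+d*((z-o[2])/d[:,2])[:,None]
def depthpts(s,uv,T):
    uv=np.atleast_2d(uv); o,d=rays(s,uv,T)
    zz=s["z_map"][np.int32(uv[:,1]),np.int32(uv[:,0])]; return o+d*zz[:,None]
def snap(name):
    st=manip.sense(); s=manip.snapshot(name)
    if name=="wrist":
        T=np.eye(4);T[:3,:3]=R.from_quat(st["tool_rot"]).as_matrix();T[:3,3]=st["tcp_pos"];T=T@s["mount"]
    else: T=s["extrinsics"]
    s["T"]=T; return s
def save(s,n): cv2.imwrite(f"pics/{n}.png",s["image"][:,:,::-1])
E
python3 - <<'E'
from h import *
print(manip.sense(),manip.finger_overhang)
for n in("scene","side","wrist"):
    s=snap(n);save(s,n+"0");pickle.dump(s,open(n+"0.pkl","wb"));print(n,s["fov_y"],s["k1"],s["T"].round(3).tolist())
    if n=="wrist":print(s["mount"].round(4).tolist())
a=[cv2.imread(f"pics/{n}0.png") for n in("scene","side")]
E
```

```text
pics
{'t': 0.0, 'q': array([ 1.01152220e+00,  5.28492142e-01,  1.43390794e+00,  1.60401215e-05,
        1.18135631e+00, -1.78538368e-01]), 'qd': array([-0.00104354, -0.00137485,  0.00015431,  0.00038828,  0.00157526,
        0.00010202]), 'tau': array([ 1.02028389e-03, -4.42348659e+01, -1.78028333e+01, -2.62738149e-04,
        8.39508371e-03,  8.31512864e-06]), 'tcp_pos': array([0.23183945, 0.57960414, 0.21091589]), 'tool_rot': array([ 1.89223031e-01,  9.81933539e-01, -1.00640858e-03, -3.97034165e-04]), 'force': array([-0.9561407 ,  0.63029585, -0.74222581]), 'ft_torque': array([-0.00839444,  0.02931429, -0.03862859]), 'gripper_force': 0.0, 'finger_gap': 1.000846119755425} 0.014
scene 51.08408739519504 -0.04975049023138057 [[0.191, -0.603, 0.774, 1.496], [0.982, 0.107, -0.159, -0.176], [0.013, 0.79, 0.613, 0.755], [0.0, 0.0, 0.0, 1.0]]
side 51.38510520614869 -0.014826028402020654 [[0.748, 0.446, -0.492, 0.017], [-0.664, 0.48, -0.574, -0.692], [-0.02, 0.756, 0.655, 0.807], [0.0, 0.0, 0.0, 1.0]]
wrist 65.40483035241868 -0.0232713432039904 [[0.371, -0.886, -0.277, 0.161], [0.928, 0.354, 0.112, 0.609], [-0.001, -0.299, 0.954, 0.373], [0.0, 0.0, 0.0, 1.0]]
[[0.0002, 0.9541, 0.2995, 0.0771], [1.0, -0.0, -0.0006, 0.0007], [-0.0006, 0.2995, -0.9541, -0.1615], [0.0, 0.0, 0.0, 1.0]]
```

View pics/scene0.png

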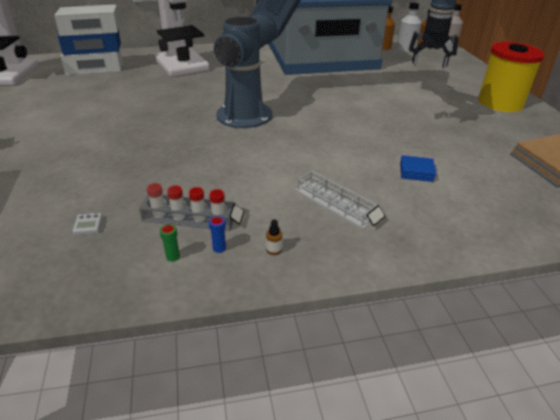

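View pics/side0.png

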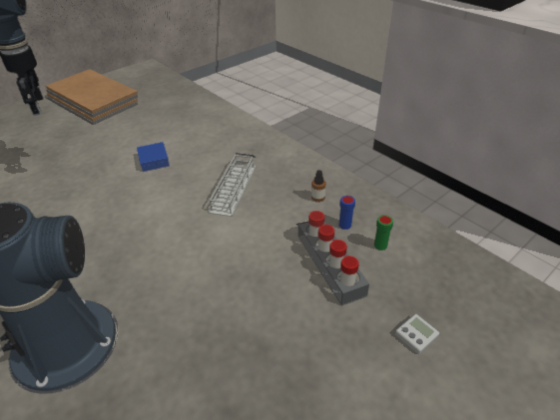

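The scene view shows four red-capped off-white pots in the grey rack at (155,190), (175,196), (197,200) and (217,203), with its label at (238,214). The wire rack is at (340,200), with its label at (376,215). The side view shows the pots at (317,219), (326,233), (338,248) and (350,265), and the wire rack at (232,185).

Things that could be mistaken for a pot:
- the blue look-alike with a red top at (218,235)
- the green look-alike with a red top at (171,243)
- the amber bottle at (274,240)

My choice is the pot next to the plate, scene pixel (217,203).

```bash
cat > m.py <<'E'
from h import *
S={n:pickle.load(open(n+"0.pkl","rb")) for n in("scene","side")}
C={}
for n,s in S.items():
    hsv=cv2.cvtColor(s["image"],cv2.COLOR_RGB2HSV)
    m=((hsv[...,0]<8)|(hsv[...,0]>172))&(hsv[...,1]>150)&(hsv[...,2]>60)
    k,l,st,c=cv2.connectedComponentsWithStats(np.uint8(m))
    for i in range(1,k):
        if st[i,4]>25: print(n,c[i].round(1),st[i], plane(s,c[i],s["T"],.085)[0].round(3), depthpts(s,c[i],s["T"])[0].round(3))
# top-down maps from depth, both cams
for n,s in S.items():
    v,u=np.mgrid[0:420,0:560]; uv=np.c_[u.ravel(),v.ravel()].astype(float)
    P=depthpts(s,uv,s["T"]); ok=(s["z_map"].ravel()>0)&(P[:,0]>.3)&(P[:,0]<.95)&(abs(P[:,1])<.6)
    img=np.zeros((480,700,3),np.uint8); P2=P[ok]; c=s["image"].reshape(-1,3)[ok]; o=np.argsort(P2[:,2])
    b=P2[(P2[:,2]<.2)]; print(n,"table z med",np.median(b[:,2]))
# ortho at z=.045
def ortho(s,z,x0,x1,y0,y1,res):
    xs=np.arange(x1,x0,-res);ys=np.arange(y1,y0,-res)
    Y,X=np.meshgrid(ys,xs); P=np.c_[X.ravel(),Y.ravel(),np.full(X.size,z)]
    Ti=np.linalg.inv(s["T"]); p=P@Ti[:3,:3].T+Ti[:3,3]
    a=p[:,0]/-p[:,2]; b=-p[:,1]/-p[:,2]; q=1+s["k1"]*(a*a+b*b); f=K(s)
    return cv2.remap(s["image"],np.float32(a*q*f+s["cx"]).reshape(X.shape),np.float32(b*q*f+s["cy"]).reshape(X.shape),cv2.INTER_LINEAR)
if __name__=="__main__":
    o=np.vstack([ortho(S[n],.045,.40,.85,-.40,.40,.0015) for n in S]);print(o.shape)
    cv2.imwrite("pics/ortho.png",o[:,:,::-1])
E
python3 m.py
```

```text
scene [517.3  51.9] [491  41  54  22 759] [-0.28   1.33   0.085] [0.081 1.025 0.221]
scene [153.7 189.2] [148 184  13  12 116] [ 0.545 -0.306  0.085] [ 0.557 -0.304  0.094]
scene [174.5 192. ] [168 186  14  13 158] [ 0.566 -0.253  0.085] [ 0.579 -0.252  0.094]
scene [195.9 193.6] [189 187  14  14 158] [ 0.583 -0.2    0.085] [ 0.593 -0.199  0.093]
scene [216.4 195.9] [210 190  14  13 162] [ 0.601 -0.149  0.085] [ 0.613 -0.149  0.094]
scene [216.3 220.1] [212 218  10   5  40] [ 0.696 -0.157  0.085] [ 0.7   -0.157  0.088]
scene [167.5 228.4] [163 225  10   7  52] [ 0.706 -0.27   0.085] [ 0.712 -0.269  0.091]
side [347.4 199.4] [343 197  10   6  47] [ 0.708 -0.153  0.085] [ 0.704 -0.156  0.089]
side [321.5 225.6] [309 211  25  30 387] [ 0.588 -0.177  0.085] [ 0.596 -0.17   0.075]
side [385.  219.3] [380 216  11   7  60] [ 0.718 -0.266  0.085] [ 0.716 -0.267  0.087]
side [337.9 247.8] [330 240  17  17 225] [ 0.563 -0.254  0.085] [ 0.556 -0.259  0.094]
side [349.4 264.7] [342 256  17  18 245] [ 0.544 -0.305  0.085] [ 0.54  -0.308  0.09 ]
scene table z med -0.0009784451899058633
side table z med -0.0004955935874193518
(600, 534, 3)
```

View pics/ortho.png

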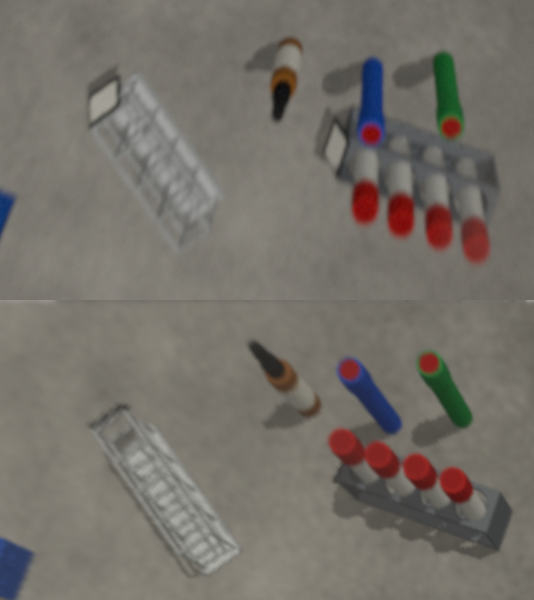

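>>> drive_tool(
  plan=[
    [-0.038,-0.023,0,0,0,0,1],
    [-0.038,-0.023,0,0,0,0,1],
    [-0.038,-0.023,0,0,0,0,1],
    [-0.038,-0.023,0,0,0,0,1],
    [-0.038,-0.023,0,0,0,0,1],
    [-0.038,-0.023,0,0,0,0,1],
    [-0.038,-0.023,0,0,0,0,1],
    [-0.038,-0.023,0,0,0,0,1],
    [-0.038,-0.023,0,0,0,0,1],
    [-0.038,-0.023,0,0,0,0,1],
  ],
)

```text
t: 1.15
tcp_pos: [0.5002, 0.2239, 0.2118]
tool_rot: [0.189, 0.982, -0.0, -0.0]
force: [0.6, 0.6, -0.5]
finger_gap: 1.001
gripper_force: 0.0
```

>>> drive_tool(
  plan=[
    [-0.037,-0.025,0,0,0,8,1],
    [-0.03,-0.03,0,0,0,8,1],
    [0,0,0,0,0,8,1],
    [0,0,0,0,0,8,1],
    [0,0,0,0,0,8,1],
    [0,0,0,0,0,8,1],
    [0,0,0,0,0,8,1],
    [0,0,0,0,0,8,1],
    [0,0,0,0,0,0,1],
    [0,0,0,0,0,0,1],
  ],
)

```text
t: 2.15
tcp_pos: [0.5356, 0.1475, 0.2117]
tool_rot: [0.68, 0.733, -0.0, -0.0]
force: [-0.2, 0.5, 0.1]
finger_gap: 1.001
gripper_force: 0.0
```

```bash
python3 - <<'E'
from h import *
st=manip.sense(); print(st["t"],st["tcp_pos"],st["tool_rot"],st["q"].round(2))
s=snap("wrist");save(s,"w1");pickle.dump(s,open("w1.pkl","wb"))
E
```

```text
2.15 [0.53555444 0.14754419 0.21173081] [ 6.79761130e-01  7.33433541e-01 -1.66919541e-04 -1.39103674e-04] [ 0.07  0.43  1.61 -0.    1.1  -0.01]
```

View pics/w1.png

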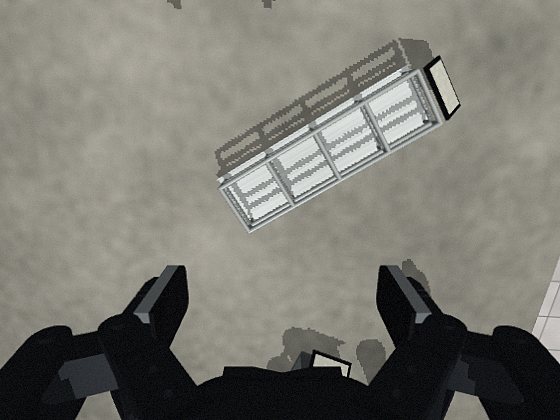

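The wire rack is seen from above. Its row of four cells runs from (255,195) to (405,108), with the label plate at (443,87). The floor is visible through the cells.

```bash
cat >> h.py <<'E'
def rackfit(s,box,zlo,zhi,z):
    u0,u1,v0,v1=box; v,u=np.mgrid[v0:v1,u0:u1]; uv=np.c_[u.ravel(),v.ravel()].astype(float)
    P=depthpts(s,uv,s["T"]); m=(P[:,2]>zlo)&(P[:,2]<zhi)&(s["z_map"][v.ravel(),u.ravel()]>0)
    Q=plane(s,uv[m],s["T"],z)[:,:2]
    return P,m,Q,cv2.minAreaRect(np.float32(Q*1000))
E
python3 - <<'E'
from h import *
s=pickle.load(open("w1.pkl","rb"))
P,m,Q,r=rackfit(s,(190,475,35,250),.037,.055,.045)
print(np.histogram(P[:,2],np.arange(-.01,.06,.004)))
print(m.sum(),r,np.median(P[m][:,2]))
im=s["image"][35:250,190:475].copy(); im[m.reshape(215,285)]=[255,0,0]
cv2.imwrite("pics/w1m.png",cv2.resize(np.hstack([im,s["image"][35:250,190:475]]),None,fx=1.4,fy=1.4)[:,:,::-1])
E
```

```text
(array([    0,  1304, 43578,  8931,   456,    23,    13,    27,  1568,
         639,   176,   178,   302,  3782,    76,     0,     0]), array([-0.01 , -0.006, -0.002,  0.002,  0.006,  0.01 ,  0.014,  0.018,
        0.022,  0.026,  0.03 ,  0.034,  0.038,  0.042,  0.046,  0.05 ,
        0.054,  0.058]))
4206 ((584.134521484375, 182.51937866210938), (241.89573669433594, 61.46531295776367), 34.9641227722168) 0.04390314352358679
```

View pics/w1m.png

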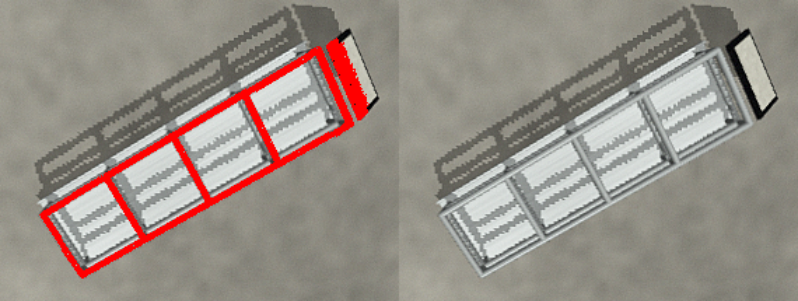

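```bash
python3 - <<'E'
from h import *
s=pickle.load(open("w1.pkl","rb"))
P,m,Q,r=rackfit(s,(190,475,35,250),.037,.055,.045)
M=np.uint8(m.reshape(215,285)); k,l,st,c=cv2.connectedComponentsWithStats(M); print(st[1:,4])
i=1+np.argmax(st[1:,4]); g=(l==i).ravel()[m]
r=cv2.minAreaRect(np.float32(Q[g]*1000)); print(r)
# row axis and projected bars
a=np.radians(r[2]); e1=np.array([np.cos(a),np.sin(a)]); e2=np.array([-e1[1],e1[0]])
W=plane(s,np.c_[np.where(M)[1]+190,np.where(M)[0]+35],s["T"],.045)[:,:2]*1000-np.array(r[0])
u=W@e1; v=W@e2
for nm,x in (("u",u[(abs(v)<24)]),("v",v[abs(u)<110])):
    h,b=np.histogram(x,np.arange(-125,150,1.5)); print(nm,[(b[j].round(1),h[j]) for j in np.where(h>8)[0]])
st=manip.sense();print(np.degrees(np.arctan2(*R.from_quat(st["tool_rot"]).as_matrix()[[1,0],1])))
E
```

```text
[ 679 3527]
((578.1534423828125, 178.3369140625), (227.29893493652344, 61.46531295776367), 34.9641227722168)
u [(np.float64(-114.5), np.int64(14)), (np.float64(-113.0), np.int64(54)), (np.float64(-111.5), np.int64(55)), (np.float64(-110.0), np.int64(64)), (np.float64(-108.5), np.int64(14)), (np.float64(-59.0), np.int64(26)), (np.float64(-57.5), np.int64(66)), (np.float64(-56.0), np.int64(67)), (np.float64(-54.5), np.int64(62)), (np.float64(-3.5), np.int64(23)), (np.float64(-2.0), np.int64(72)), (np.float64(-0.5), np.int64(71)), (np.float64(1.0), np.int64(67)), (np.float64(53.5), np.int64(86)), (np.float64(55.0), np.int64(73)), (np.float64(56.5), np.int64(76)), (np.float64(58.0), np.int64(20)), (np.float64(107.5), np.int64(41)), (np.float64(109.0), np.int64(82)), (np.float64(110.5), np.int64(82)), (np.float64(112.0), np.int64(81)), (np.float64(116.5), np.int64(77)), (np.float64(118.0), np.int64(84)), (np.float64(119.5), np.int64(81)), (np.float64(121.0), np.int64(80)), (np.float64(122.5), np.int64(83)), (np.float64(124.0), np.int64(82)), (np.float64(125.5), np.int64(73)), (np.float64(
[... 753 characters left out ...]
6)), (np.float64(1.0), np.int64(27)), (np.float64(2.5), np.int64(28)), (np.float64(4.0), np.int64(26)), (np.float64(5.5), np.int64(30)), (np.float64(7.0), np.int64(31)), (np.float64(8.5), np.int64(28)), (np.float64(10.0), np.int64(30)), (np.float64(11.5), np.int64(28)), (np.float64(13.0), np.int64(29)), (np.float64(14.5), np.int64(27)), (np.float64(16.0), np.int64(30)), (np.float64(17.5), np.int64(32)), (np.float64(19.0), np.int64(29)), (np.float64(20.5), np.int64(28)), (np.float64(22.0), np.int64(28)), (np.float64(23.5), np.int64(37)), (np.float64(25.0), np.int64(271)), (np.float64(26.5), np.int64(347)), (np.float64(28.0), np.int64(352)), (np.float64(29.5), np.int64(182))]
4.322043444344827
```

Wire rack centre is (0.578, 0.1785), row angle 35.0° (plate at the +x end), and rim at about 0.044. Next I'll look at the delivery rack.

>>> drive_tool(
  plan=[
    [-0.045,-0.002,-0.005,0,0,0,1],
    [-0.045,-0.002,-0.005,0,0,0,1],
    [-0.045,-0.002,-0.005,0,0,0,1],
    [-0.045,-0.002,-0.005,0,0,0,1],
    [-0.045,-0.002,-0.005,0,0,0,1],
    [-0.045,-0.002,-0.005,0,0,0,1],
    [-0.045,-0.002,-0.005,0,0,0,1],
    [-0.045,-0.002,-0.005,0,0,8,1],
    [-0.045,-0.009,-0.005,0,0,8,1],
    [-0.034,-0.015,-0.005,0,0,8,1],
  ],
)

```text
t: 3.2
tcp_pos: [0.5128, -0.2907, 0.262]
tool_rot: [0.82, 0.573, 0.0, 0.001]
force: [0.0, -0.9, 0.3]
finger_gap: 0.997
gripper_force: 0.0
```

>>> drive_tool(
  plan=[
    [0,0,0,0,0,0,1],
    [0,0,0,0,0,0,1],
  ],
)

```text
t: 3.4
tcp_pos: [0.5119, -0.2876, 0.2618]
tool_rot: [0.818, 0.575, 0.0, -0.0]
force: [0.9, -0.4, -0.9]
finger_gap: 1.003
gripper_force: 0.0
```

```bash
python3 - <<'E'
from h import *
st=manip.sense(); print(st["t"],st["tcp_pos"],st["tool_rot"],st["q"].round(2))
s=snap("wrist");save(s,"w2");pickle.dump(s,open("w2.pkl","wb"))
E
```

```text
3.4 [ 0.51191572 -0.2876289   0.26180662] [ 8.18207155e-01  5.74923380e-01  2.47589402e-04 -3.10922154e-04] [-0.7   0.42  1.47  0.    1.25 -0.36]
```

View pics/w2.png

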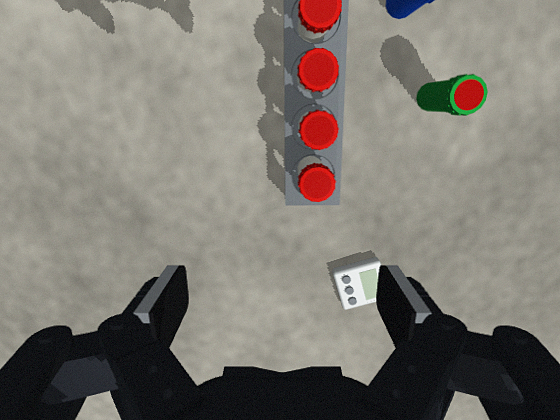

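The four red caps are at (320,10), (318,70), (318,130) and (317,183) in the grey rack. The green look-alike is at (468,95), the blue one at (410,5) and the timer at (358,280).

```bash
cat >> h.py <<'E'
def caps(s,box=(0,560,0,420)):
    hsv=cv2.cvtColor(s["image"],cv2.COLOR_RGB2HSV)
    m=np.uint8(((hsv[...,0]<8)|(hsv[...,0]>172))&(hsv[...,1]>150)&(hsv[...,2]>60))*255
    k,l,st,c=cv2.connectedComponentsWithStats(m); out=[]
    v,u=np.mgrid[0:420,0:560]
    for i in range(1,k):
        if st[i,4]<300: continue
        g=(l==i); uv=np.c_[u[g],v[g]].astype(float); P=depthpts(s,uv,s["T"])
        zt=np.percentile(P[:,2],80); top=P[:,2]>zt-.004     # top face only
        cc,rr=cv2.minEnclosingCircle(np.float32(plane(s,uv[top],s["T"],zt)[:,:2]*1000))
        out.append((np.round(c[i]),st[i,4],np.round(cc,1),round(rr,1),round(zt,4)))
    return out
E
python3 - <<'E'
from h import *
s=pickle.load(open("w2.pkl","rb"))
for o in caps(s): print(*o)
P,m,Q,r=rackfit(s,(270,360,0,215),.040,.050,.045); print(r,np.median(P[m][:,2]))
st=manip.sense();A=R.from_quat(st["tool_rot"]).as_matrix();print(A.round(3))
E
```

```text
[319.  14.] 1163 [ 597.7 -148.1] 19.1 0.0944
[318.  69.] 1395 [ 579.3 -197. ] 19.4 0.0944
[468.  94.] 696 [ 711.7 -266.7] 14.3 0.0905
[318. 130.] 1196 [ 563.1 -249.4] 19.0 0.0942
[316. 182.] 1117 [ 544.5 -300.8] 18.8 0.0942
((568.3755493164062, -233.19650268554688), (219.0045928955078, 66.14303588867188), 70.4280014038086) 0.044432885530213184
[[ 0.338  0.941 -0.   ]
 [ 0.941 -0.338  0.001]
 [ 0.001 -0.001 -1.   ]]
```

>>> drive_tool(
  plan=[
    [0.04,0.0085,0.02,0,0,0,1],
    [0.04,0.0085,0.02,0,0,0,1],
    [0.04,0.0085,0.025,0,0,0,1],
    [0.04,0.0085,0.025,0,0,0,1],
    [0,0,0,0,0,0,1],
    [0,0,0,0,0,0,1],
  ],
)

```text
t: 4.05
tcp_pos: [0.5987, -0.1452, 0.1709]
tool_rot: [0.817, 0.577, -0.001, -0.001]
force: [0.1, 0.1, -0.0]
finger_gap: 0.999
gripper_force: 0.0
```

```bash
cat > look.py <<'E'
import sys
from h import *
st=manip.sense(); print(st["t"],st["tcp_pos"].round(4),st["force"].round(1),st["q"].round(2))
A=R.from_quat(st["tool_rot"]).as_matrix(); print("theta",np.degrees(np.arctan2(A[1,1],A[0,1])).round(2))
s=snap("wrist");save(s,sys.argv[1]);pickle.dump(s,open(sys.argv[1]+".pkl","wb"))
for o in caps(s): print(*o)
E
python3 look.py w3; python3 - <<'E'
from h import *
# two-view triangulation of pot caps between w2 and w3 (top-face centroid pixels)
s2,s3=[pickle.load(open(f"{n}.pkl","rb")) for n in("w2","w3")]
def topc(s,near):
    hsv=cv2.cvtColor(s["image"],cv2.COLOR_RGB2HSV)
    m=np.uint8(((hsv[...,0]<8)|(hsv[...,0]>172))&(hsv[...,1]>150)&(hsv[...,2]>60)); k,l,st,c=cv2.connectedComponentsWithStats(m)
    best=None;v,u=np.mgrid[0:420,0:560]
    for i in range(1,k):
        if st[i,4]<300: continue
        g=l==i; uv=np.c_[u[g],v[g]].astype(float);P=depthpts(s,uv,s["T"]);t=P[:,2]>np.percentile(P[:,2],80)-.004
        if np.hypot(*(P[t,:2].mean(0)-near))<.02: return cv2.minEnclosingCircle(np.float32(uv[t]))[0]
for near in((.598,-.148),(.579,-.197),(.563,-.249)):
    a,b=topc(s2,near),topc(s3,near)
    if a is None or b is None: print("miss",near);continue
    o1,d1=rays(s2,a,s2["T"]);o2,d2=rays(s3,b,s3["T"]);d1,d2=d1[0],d2[0]
    t=np.linalg.lstsq(np.c_[d1,-d2],o2-o1,rcond=None)[0];print(near,((o1+t[0]*d1+o2+t[1]*d2)/2).round(4),np.linalg.norm(o1+t[0]*d1-o2-t[1]*d2).round(4))
E
```

```text
4.05 [ 0.5987 -0.1452  0.1709] [ 0.1  0.1 -0. ] [-0.42  0.56  1.49 -0.    1.09 -0.08]
theta -19.48
[417. 176.] 1064 [ 702.4 -154.9] 14.1 0.0904
[284. 207.] 2011 [ 599. -144.] 19.8 0.0941
[283. 268.] 1876 [ 580.8 -195. ] 19.3 0.0941
[455. 295.] 743 [ 711.9 -267.3] 14.2 0.0903
[285. 334.] 2472 [ 558.5 -260.2] 34.2 0.0939
(0.598, -0.148) [ 0.5988 -0.1469  0.0843] 0.001
(0.579, -0.197) [ 0.5799 -0.1958  0.0903] 0.0009
(0.563, -0.249) [ 0.5626 -0.2483  0.1084] 0.0008
```

View pics/w3.png

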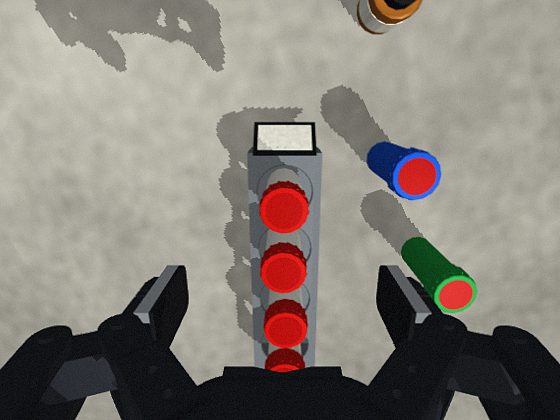

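The black-framed label plate is at (286,138), and the red-capped pot next to it at (284,207) is my pot 1. The blue one is at (417,176) and the green one at (455,295), both clear of the fingers. I'll descend and grip the cap.

>>> drive_tool(
  plan=[
    [0.001,0,0.025,0,0,0,1],
    [0,0,0.025,0,0,0,1],
    [0,0,0.025,0,0,0,1],
    [0,0,0.018,0,0,0,1],
    [0,0,0,0,0,0,-1],
    [0,0,0,0,0,0,-1],
    [0,0,0,0,0,0,-1],
    [0,0,0,0,0,0,-1],
    [0,0,0,0,0,0,-1],
    [0,0,0,0,0,0,-1],
  ],
  newtons=35,
)

```text
t: 5.1
tcp_pos: [0.5993, -0.1473, 0.0796]
tool_rot: [0.818, 0.575, 0.0, 0.0]
force: [0.2, -1.2, 0.8]
finger_gap: 0.004
gripper_force: 0.0
```

```bash
python3 look.py w4; python3 - <<'E'
from h import *
a=snap("scene");b=snap("side")
c=np.hstack([cv2.resize(a["image"][130:280,90:290],(400,300)),cv2.resize(b["image"][150:300,260:460],(400,300))])
w=cv2.resize(cv2.imread("pics/w4.png"),(400,300))[:,:,::-1]
z=np.zeros((300,800,3),np.uint8);z[:,:400]=w
cv2.imwrite("pics/c4.png",np.vstack([c,z])[:,:,::-1])
E
```

```text
5.1 [ 0.5993 -0.1473  0.0796] [ 0.2 -1.2  0.8] [-0.42  0.69  1.56 -0.    0.89 -0.08]
theta -19.81
[486. 209.] 2475 [ 702.  -154.4] 14.3 0.0904
[281. 242.] 2807 [ 598.4 -141.8] 21.1 0.094
[282. 353.] 488 [ 595.7 -155.5] 16.6 0.1361
[532. 372.] 1235 [ 711.5 -266.3] 14.4 0.0903
```

View pics/c4.png

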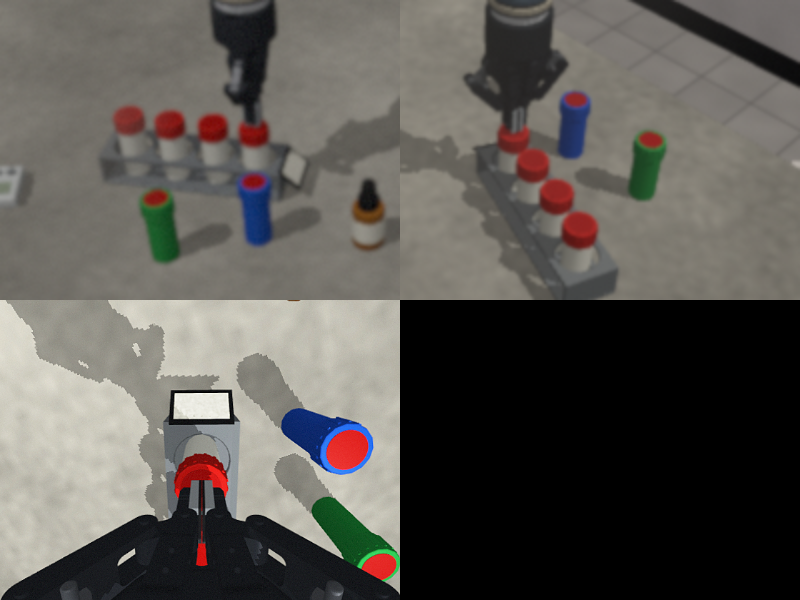

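The gripper shut without holding anything. The pot still stands by the plate, and the fingers seem to end at the top of its cap. I'll check this with depth along the fingers.

```bash
python3 - <<'E'
from h import *
s=pickle.load(open("w4.pkl","rb"))
for c in(260,270,275,281,283,290,300):
    uv=np.array([[c,r] for r in range(215,400,8)],float);P=depthpts(s,uv,s["T"])
    print(c,[(int(u[1]),*np.round(p*1000).astype(int),tuple(s["image"][int(u[1]),int(u[0])])[0]) for u,p in zip(uv,P)])
st=manip.sense();print(st["tau"].round(2),st["gripper_force"],st["ft_torque"],st["finger_gap"])
E
```

```text
260 [(215, np.int64(590), np.int64(-131), np.int64(51), np.uint8(133)), (223, np.int64(594), np.int64(-127), np.int64(78), np.uint8(108)), (231, np.int64(594), np.int64(-127), np.int64(90), np.uint8(183)), (239, np.int64(594), np.int64(-130), np.int64(93), np.uint8(174)), (247, np.int64(592), np.int64(-133), np.int64(95), np.uint8(146)), (255, np.int64(591), np.int64(-138), np.int64(94), np.uint8(145)), (263, np.int64(592), np.int64(-136), np.int64(106), np.uint8(4)), (271, np.int64(592), np.int64(-136), np.int64(114), np.uint8(22)), (279, np.int64(593), np.int64(-137), np.int64(119), np.uint8(27)), (287, np.int64(593), np.int64(-137), np.int64(126), np.uint8(19)), (295, np.int64(597), np.int64(-131), np.int64(143), np.uint8(27)), (303, np.int64(596), np.int64(-132), np.int64(146), np.uint8(34)), (311, np.int64(596), np.int64(-133), np.int64(149), np.uint8(28)), (319, np.int64(597), np.int64(-133), np.int64(154), np.uint8(25)), (327, np.int64(597), np.int64(-133), np.int64(157), np.uint8(14)), (335, np.int64(599), np.int64(-128), np.int64(168), np.uint8(23)), (343, np.int64(599), np.
[... 9633 characters left out ...]
32), np.int64(168), np.uint8(20)), (343, np.int64(609), np.int64(-132), np.int64(171), np.uint8(20)), (351, np.int64(609), np.int64(-133), np.int64(172), np.uint8(24)), (359, np.int64(608), np.int64(-135), np.int64(173), np.uint8(17)), (367, np.int64(606), np.int64(-141), np.int64(168), np.uint8(20)), (375, np.int64(607), np.int64(-138), np.int64(175), np.uint8(16)), (383, np.int64(607), np.int64(-136), np.int64(179), np.uint8(29)), (391, np.int64(606), np.int64(-139), np.int64(179), np.uint8(20)), (399, np.int64(606), np.int64(-138), np.int64(182), np.uint8(21))]
[-1.000e-02 -4.640e+01 -1.313e+01 -0.000e+00 -0.000e+00 -0.000e+00] 0.0 [0.02684135 0.0198532  0.01788404] -0.0030708017292542557
```

Depth shows the shut fingertips at z≈0.101, which is 22 mm behind the reported TCP rather than 14 mm ahead of it. The whole gripper, body included, sits about 36 mm farther back than the text says. So the real grasp point is about 41 mm behind the TCP, and I need to go 37 mm lower. The pot wasn't touched. I'll open and re-measure first.

>>> drive_tool(
  plan=[
    [0,0,-0.02,0,0,0,1],
    [0,0,-0.02,0,0,0,1],
    [0,0,0,0,0,0,1],
    [0,0,0,0,0,0,1],
    [0,0,0,0,0,0,1],
  ],
)

```text
t: 5.75
tcp_pos: [0.5982, -0.1469, 0.1179]
tool_rot: [0.818, 0.575, -0.001, -0.001]
force: [0.4, 0.2, -0.6]
finger_gap: 0.847
gripper_force: 0.0
```

```bash
python3 look.py w5;  python3 - <<'E'
from h import *
for i in range(3):
    s=manip.sense();print(s["tcp_pos"].round(4),s["t"])
s=pickle.load(open("w4.pkl","rb"))
for c in(266,270,274,292,296):
    uv=np.array([[c,r] for r in range(246,256)],float);P=depthpts(s,uv,s["T"]);print(c,np.round(P[:,2]*1000))
E
```

```text
5.75 [ 0.5982 -0.1469  0.1179] [ 0.4  0.2 -0.6] [-0.42  0.63  1.54 -0.    0.97 -0.08]
theta -19.82
[451. 190.] 1695 [ 702.2 -154.5] 14.3 0.0904
[283. 229.] 3183 [ 599.3 -142.8] 21.0 0.0942
[283. 301.] 2906 [ 582.6 -191. ] 23.4 0.094
[286. 355.] 1476 [ 568.6 -237. ] 18.5 0.0934
[ 0.5981 -0.1469  0.1178] 5.8
[ 0.5981 -0.1469  0.1178] 5.8
[ 0.5981 -0.1469  0.1178] 5.8
266 [94. 94. 94. 95. 94. 94. 93. 94. 94. 94.]
270 [ 94.  93.  94.  93.  94.  94. 103. 103. 105. 106.]
274 [ 93.  93.  93.  94.  93.  95. 102. 103. 104. 105.]
292 [ 94.  94.  93.  94.  94.  94. 103. 104. 105. 106.]
296 [ 94.  93.  93.  93.  94.  94.  94. 104. 104. 106.]
```

>>> drive_tool(
  plan=[
    [0.001,0,0.025,0,0,0,1],
    [0,0,0.025,0,0,0,1],
    [0,0,0.018,0,0,0,1],
    [0,0,0.008,0,0,0,1],
    [0,0,0,0,0,0,1],
    [0,0,0,0,0,0,-1],
    [0,0,0,0,0,0,-1],
    [0,0,0,0,0,0,-1],
    [0,0,0,0,0,0,-1],
    [0,0,0,0,0,0,-1],
  ],
  newtons=30,
)

```text
t: 6.8
tcp_pos: [0.5999, -0.1465, 0.044]
tool_rot: [0.818, 0.575, 0.0, 0.001]
force: [-1.2, -0.5, 4.1]
finger_gap: 0.436
gripper_force: 30.0
```

The pot is held: the gap is 37 mm at 30 N. I'll lift straight up.

>>> drive_tool(
  plan=[
    [0,0,-0.008,0,0,0,-1],
    [0,0,-0.015,0,0,0,-1],
    [0,0,-0.025,0,0,0,-1],
    [0,0,-0.025,0,0,0,-1],
    [0,0,-0.025,0,0,0,-1],
    [0,0,-0.012,0,0,0,-1],
    [0,0,0,0,0,0,-1],
  ],
)

```text
t: 7.5
tcp_pos: [0.6007, -0.1468, 0.1555]
tool_rot: [0.818, 0.575, 0.001, 0.002]
force: [0.7, 0.1, 0.6]
finger_gap: 0.435
gripper_force: 30.2
```

>>> drive_tool(
  plan=[
    [0.03,-0.007,0,0,0,0,-1],
    [0.037,-0.008,0,0,0,0,-1],
    [0.037,-0.008,0,0,0,0,-1],
    [0.037,-0.008,0,0,0,0,-1],
    [0.037,-0.008,0,0,0,0,-1],
    [0.037,-0.008,0,0,0,0,-1],
    [0.037,-0.008,0,0,0,0,-1],
    [0.037,-0.008,0,0,0,0,-1],
    [0.037,-0.008,0,0,0,0,-1],
    [0.037,-0.008,0,0,0,0,-1],
  ],
)

```text
t: 8.5
tcp_pos: [0.647, 0.2233, 0.1511]
tool_rot: [0.818, 0.575, -0.001, -0.001]
force: [0.5, -0.5, -0.4]
finger_gap: 0.43
gripper_force: 30.1
```

>>> drive_tool(
  plan=[
    [0.004,-0.002,0,0,0,7,-1],
    [0,0,0,0,0,7,-1],
    [0,0,0,0,0,7,-1],
    [0,0,0,0,0,7,-1],
    [0,0,0,0,0,7,-1],
    [0,0,0,0,0,0,-1],
    [0,0,0,0,0,0,-1],
  ],
)

```text
t: 9.2
tcp_pos: [0.6468, 0.2263, 0.1516]
tool_rot: [0.953, 0.303, -0.001, -0.0]
force: [0.6, 0.8, -0.6]
finger_gap: 0.429
gripper_force: 30.1
```

```bash
python3 look.py w6; python3 - <<'E'
from h import *
a=snap("scene");b=snap("side")
c=np.hstack([cv2.resize(a["image"][130:280,130:410],(560,300)),cv2.resize(b["image"][130:300,180:320],(240,300))])
w=cv2.imread("pics/w6.png")[:,:,::-1]; z=np.zeros((300,800,3),np.uint8);z[:,:400]=cv2.resize(w,(400,300))
cv2.imwrite("pics/c6.png",np.vstack([c,z])[:,:,::-1])
E
```

```text
9.2 [0.6468 0.2263 0.1516] [ 0.6  0.8 -0.6] [ 0.17  0.67  1.32 -0.    1.15  1.13]
theta -54.68
[282. 294.] 7571 [649.5 227.4] 21.0 0.2017
```

View pics/c6.png

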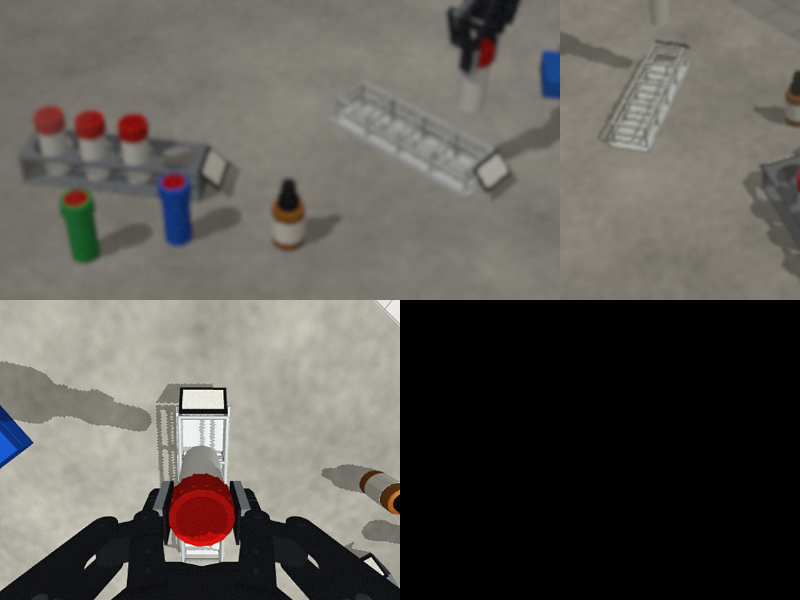

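The wrist view shows the cap at about (203,510) in the composite, centred between the wire rack's rails with the plate just ahead. The scene view shows the pot hanging upright above place 1. I'll lower it.

>>> drive_tool(
  plan=[
    [0,0,0.025,0,0,0,-1],
    [0,0,0.025,0,0,0,-1],
    [0,0,0.025,0,0,0,-1],
    [0,0,0.018,0,0,0,-1],
    [0,0,0.007,0,0,0,-1],
    [0,0,0.003,0,0,0,-1],
    [0,0,0.002,0,0,0,-1],
    [0,0,0,0,0,0,-1],
  ],
)

```text
t: 10.15
tcp_pos: [0.6482, 0.2266, 0.0488]
tool_rot: [0.953, 0.302, 0.001, 0.0]
force: [-0.5, 0.7, 0.1]
finger_gap: 0.434
gripper_force: 30.1
```

>>> drive_tool(
  plan=[
    [0,0,0.002,0,0,0,-1],
    [0,0,0.001,0,0,0,-1],
    [0,0,0.001,0,0,0,-1],
    [0,0,0,0,0,0,-1],
  ],
)

```text
t: 10.55
tcp_pos: [0.6477, 0.2265, 0.0441]
tool_rot: [0.953, 0.302, 0.0, 0.0]
force: [-0.6, 0.4, 0.2]
finger_gap: 0.436
gripper_force: 30.2
```

>>> drive_tool(
  plan=[
    [0,0,0.001,0,0,0,-1],
    [0,0,0.001,0,0,0,-1],
    [0,0,0,0,0,0,-1],
  ],
)

```text
t: 10.85
tcp_pos: [0.6482, 0.2268, 0.044]
tool_rot: [0.953, 0.302, 0.001, 0.0]
force: [-1.5, 0.9, 8.0]
finger_gap: 0.433
gripper_force: 31.0
```

Contact at z≈0.044. I'll release and rise.

>>> drive_tool(
  plan=[
    [0,0,-0.001,0,0,0,-1],
    [0,0,0,0,0,0,1],
    [0,0,0,0,0,0,1],
    [0,0,0,0,0,0,1],
    [0,0,0,0,0,0,1],
    [0,0,-0.015,0,0,0,1],
    [0,0,-0.03,0,0,0,1],
    [0,0,-0.04,0,0,0,1],
    [0,0,-0.04,0,0,0,1],
    [0,0,0,0,0,0,1],
  ],
)

```text
t: 11.85
tcp_pos: [0.6524, 0.2275, 0.1765]
tool_rot: [0.953, 0.302, 0.008, 0.001]
force: [0.6, -0.5, 0.2]
finger_gap: 1.004
gripper_force: 0.0
```

```bash
python3 look.py w7
```

```text
11.85 [0.6524 0.2275 0.1765] [ 0.6 -0.5  0.2] [0.17 0.65 1.3  0.   1.18 1.13]
theta -54.81
[278. 210.] 1886 [647.6 228.5] 19.1 0.0942
```

Pot 1 stands at (0.648, 0.228) with its top at 0.094, so it's seated. On to pot 2.

>>> drive_tool(
  plan=[
    [0,0,0,0,0,-7,1],
    [0,0,0,0,0,-7,1],
    [0,0,0,0,0,-7,1],
    [0,0,0,0,0,-7,1],
    [0,0,0,0,0,-7,1],
    [-0.047,0.009,0,0,0,0,1],
    [-0.047,0.009,0,0,0,0,1],
    [-0.047,0.009,0,0,0,0,1],
    [-0.047,0.009,0,0,0,0,1],
    [-0.047,0.009,0,0,0,0,1],
  ],
)

```text
t: 12.9
tcp_pos: [0.6088, -0.0114, 0.1672]
tool_rot: [0.818, 0.575, -0.001, -0.001]
force: [1.4, 0.1, -0.3]
finger_gap: 0.998
gripper_force: 0.0
```

>>> drive_tool(
  plan=[
    [-0.047,0.009,0,0,0,0,1],
    [-0.047,0.009,0,0,0,0,1],
    [-0.047,0.008,0,0,0,0,1],
    [-0.044,0.008,0,0,0,0,1],
    [0,0,0,0,0,0,1],
    [0,0,0,0,0,0,1],
    [0,0,0,0,0,0,1],
  ],
)

```text
t: 13.6
tcp_pos: [0.5789, -0.1941, 0.1673]
tool_rot: [0.818, 0.575, -0.0, -0.001]
force: [0.5, 0.3, 0.9]
finger_gap: 0.999
gripper_force: 0.0
```

```bash
python3 look.py w8
```

```text
13.6 [ 0.5789 -0.1941  0.1673] [0.5 0.3 0.9] [-0.51  0.56  1.51  0.    1.07 -0.16]
theta -19.79
[430. 102.] 1347 [ 702.3 -154.6] 14.3 0.0905
[286. 209.] 2071 [ 580.6 -195.1] 19.3 0.0941
[471. 238.] 924 [ 711.6 -266.6] 14.3 0.0904
[288. 273.] 1931 [ 566.6 -247. ] 22.1 0.0941
[288. 327.] 1766 [ 545.  -299.7] 19.5 0.0939
```

>>> drive_tool(
  plan=[
    [0,0.002,0.03,0,0,0,1],
    [0,0,0.03,0,0,0,1],
    [0,0,0.03,0,0,0,1],
    [0,0,0.02,0,0,0,1],
    [0,0,0.012,0,0,0,1],
    [0,0,0,0,0,0,1],
    [0,0,0,0,0,0,-1],
    [0,0,0,0,0,0,-1],
    [0,0,0,0,0,0,-1],
    [0,0,0,0,0,0,-1],
  ],
)

```text
t: 14.65
tcp_pos: [0.582, -0.1966, 0.0472]
tool_rot: [0.818, 0.575, 0.0, 0.001]
force: [-0.9, 0.4, 3.9]
finger_gap: 0.431
gripper_force: 29.8
```

>>> drive_tool(
  plan=[
    [0,0,0,0,0,0,-1],
  ],
)

```text
t: 14.75
tcp_pos: [0.582, -0.1965, 0.0472]
tool_rot: [0.818, 0.575, 0.0, 0.001]
force: [-0.8, 0.3, 6.3]
finger_gap: 0.432
gripper_force: 29.9
```

>>> drive_tool(
  plan=[
    [0,0,-0.008,0,0,0,-1],
    [0,0,-0.015,0,0,0,-1],
    [0,0,-0.025,0,0,0,-1],
    [0,0,-0.025,0,0,0,-1],
    [0,0,-0.025,0,0,0,-1],
    [0,0,-0.012,0,0,0,-1],
    [0,0,0,0,0,0,-1],
  ],
)

```text
t: 15.45
tcp_pos: [0.5826, -0.1969, 0.1585]
tool_rot: [0.818, 0.575, 0.001, 0.002]
force: [0.7, -0.0, -0.2]
finger_gap: 0.431
gripper_force: 30.1
```

>>> drive_tool(
  plan=[
    [0.03,-0.009,0,0,0,0,-1],
    [0.038,-0.011,0,0,0,0,-1],
    [0.038,-0.012,0,0,0,0,-1],
    [0.038,-0.012,0,0,0,0,-1],
    [0.038,-0.012,0,0,0,0,-1],
    [0.038,-0.012,0,0,0,0,-1],
    [0.038,-0.012,0,0,0,0,-1],
    [0.038,-0.012,0,0,0,0,-1],
    [0.038,-0.011,0,0,0,0,-1],
    [0.038,-0.011,0,0,0,0,-1],
  ],
)

```text
t: 16.45
tcp_pos: [0.599, 0.1939, 0.1543]
tool_rot: [0.818, 0.575, -0.001, -0.001]
force: [0.9, -0.3, -0.6]
finger_gap: 0.434
gripper_force: 30.1
```

>>> drive_tool(
  plan=[
    [0.002,0,0,0,0,7,-1],
    [0,0,0,0,0,7,-1],
    [0,0,0,0,0,7,-1],
    [0,0,0,0,0,7,-1],
    [0,0,0,0,0,7,-1],
    [0,0,0,0,0,0,-1],
    [0,0,0,0,0,0,-1],
  ],
)

```text
t: 17.15
tcp_pos: [0.6002, 0.1942, 0.1548]
tool_rot: [0.953, 0.303, -0.001, -0.0]
force: [0.3, 0.3, -0.5]
finger_gap: 0.434
gripper_force: 30.1
```

```bash
python3 look.py w9
```

```text
17.15 [0.6002 0.1942 0.1548] [ 0.3  0.3 -0.5] [ 0.14  0.6   1.47 -0.    1.07  1.09]
theta -54.68
[283. 134.] 2480 [646.7 227.9] 18.7 0.0943
[282. 292.] 7202 [602.4 195.6] 21.4 0.2017
```

>>> drive_tool(
  plan=[
    [0,0,0.025,0,0,0,-1],
    [0,0,0.025,0,0,0,-1],
    [0,0,0.025,0,0,0,-1],
    [0,0,0.018,0,0,0,-1],
    [0,0,0.007,0,0,0,-1],
    [0,0,0.004,0,0,0,-1],
    [0,0,0.002,0,0,0,-1],
    [0,0,0.001,0,0,0,-1],
    [0,0,0.001,0,0,0,-1],
    [0,0,0,0,0,0,-1],
  ],
)

```text
t: 18.2
tcp_pos: [0.6013, 0.1944, 0.0485]
tool_rot: [0.953, 0.302, 0.001, 0.0]
force: [-0.1, 0.2, -0.2]
finger_gap: 0.426
gripper_force: 30.1
```

>>> drive_tool(
  plan=[
    [0,0,0.001,0,0,0,-1],
    [0,0,0,0,0,0,-1],
  ],
)

```text
t: 18.4
tcp_pos: [0.6012, 0.1944, 0.0473]
tool_rot: [0.953, 0.302, 0.0, 0.0]
force: [0.1, -0.0, 0.5]
finger_gap: 0.43
gripper_force: 30.3
```

>>> drive_tool(
  plan=[
    [0,0,0.001,0,0,0,-1],
    [0,0,0,0,0,0,-1],
  ],
)

```text
t: 18.6
tcp_pos: [0.6015, 0.1946, 0.0473]
tool_rot: [0.953, 0.302, 0.001, 0.0]
force: [-1.3, 0.6, 6.6]
finger_gap: 0.429
gripper_force: 30.8
```

Contact. I'll release, rise, and return for pot 3 at about (0.563, -0.248).

>>> drive_tool(
  plan=[
    [0,0,-0.001,0,0,0,-1],
    [0,0,0,0,0,0,1],
    [0,0,0,0,0,0,1],
    [0,0,0,0,0,0,1],
    [0,0,0,0,0,0,1],
    [0,0,-0.015,0,0,0,1],
    [0,0,-0.03,0,0,0,1],
    [0,0,-0.04,0,0,0,1],
    [0,0,-0.037,0,0,0,1],
    [0,0,0,0,0,0,1],
  ],
)

```text
t: 19.6
tcp_pos: [0.6053, 0.1951, 0.1763]
tool_rot: [0.953, 0.302, 0.007, 0.001]
force: [0.8, 0.9, 0.5]
finger_gap: 1.001
gripper_force: 0.0
```

```bash
python3 look.py w10
```

```text
19.6 [0.6053 0.1951 0.1763] [0.8 0.9 0.5] [0.14 0.58 1.45 0.   1.1  1.09]
theta -54.81
[279. 139.] 2025 [646.8 228. ] 18.7 0.0942
[277. 211.] 1890 [600.3 196.3] 19.3 0.0942
```

>>> drive_tool(
  plan=[
    [0,0,0,0,0,-7,1],
    [0,0,0,0,0,-7,1],
    [0,0,0,0,0,-7,1],
    [0,0,0,0,0,-7,1],
    [0,0,0,0,0,-7,1],
    [-0.043,0.011,0,0,0,0,1],
    [-0.043,0.011,0,0,0,0,1],
    [-0.043,0.011,0,0,0,0,1],
    [-0.043,0.011,0,0,0,0,1],
    [-0.043,0.011,0,0,0,0,1],
  ],
)

```text
t: 20.65
tcp_pos: [0.5784, -0.0279, 0.1681]
tool_rot: [0.818, 0.575, -0.001, -0.001]
force: [0.3, 0.7, 0.6]
finger_gap: 1.0
gripper_force: 0.0
```

>>> drive_tool(
  plan=[
    [-0.043,0.011,0,0,0,0,1],
    [-0.043,0.012,0,0,0,0,1],
    [-0.043,0.012,0,0,0,0,1],
    [-0.043,0.012,0,0,0,0,1],
    [-0.043,0.012,0,0,0,0,1],
    [0,0,0,0,0,0,1],
    [0,0,0,0,0,0,1],
    [0,0,0,0,0,0,1],
  ],
)

```text
t: 21.45
tcp_pos: [0.5616, -0.2473, 0.1681]
tool_rot: [0.818, 0.575, -0.0, -0.001]
force: [-0.4, 0.1, -0.5]
finger_gap: 0.998
gripper_force: 0.0
```

```bash
python3 look.py w11
```

```text
21.45 [ 0.5616 -0.2473  0.1681] [-0.4  0.1 -0.5] [-0.6   0.56  1.5   0.    1.08 -0.25]
theta -19.79
[437.  17.] 1380 [ 702.2 -154.8] 14.2 0.0905
[481. 168.] 1118 [ 711.7 -266.7] 14.3 0.0904
[287. 209.] 2064 [ 564.2 -248.9] 19.4 0.0941
[286. 271.] 1908 [ 547.4 -299.6] 21.1 0.0941
```

>>> drive_tool(
  plan=[
    [0,0.003,0.03,0,0,0,1],
    [0,0,0.03,0,0,0,1],
    [0,0,0.03,0,0,0,1],
    [0,0,0.02,0,0,0,1],
    [0,0,0.012,0,0,0,1],
    [0,0,0,0,0,0,1],
    [0,0,0,0,0,0,-1],
    [0,0,0,0,0,0,-1],
    [0,0,0,0,0,0,-1],
    [0,0,0,0,0,0,-1],
  ],
)

```text
t: 22.5
tcp_pos: [0.5657, -0.2503, 0.0483]
tool_rot: [0.818, 0.575, 0.0, 0.001]
force: [-0.3, 0.0, 4.5]
finger_gap: 0.436
gripper_force: 29.7
```

>>> drive_tool(
  plan=[
    [0,0,0,0,0,0,-1],
  ],
)

```text
t: 22.6
tcp_pos: [0.5657, -0.2503, 0.0483]
tool_rot: [0.818, 0.575, 0.0, 0.001]
force: [0.1, 0.6, 6.8]
finger_gap: 0.433
gripper_force: 29.8
```

>>> drive_tool(
  plan=[
    [0,0,-0.008,0,0,0,-1],
    [0,0,-0.015,0,0,0,-1],
    [0,0,-0.025,0,0,0,-1],
    [0,0,-0.025,0,0,0,-1],
    [0,0,-0.025,0,0,0,-1],
    [0,0,-0.012,0,0,0,-1],
    [0,0,0,0,0,0,-1],
  ],
)

```text
t: 23.3
tcp_pos: [0.5665, -0.2507, 0.1595]
tool_rot: [0.818, 0.575, 0.001, 0.002]
force: [0.4, -0.8, -0.8]
finger_gap: 0.435
gripper_force: 30.1
```

>>> drive_tool(
  plan=[
    [0.03,-0.012,0,0,0,0,-1],
    [0.039,-0.015,0,0,0,0,-1],
    [0.039,-0.015,0,0,0,0,-1],
    [0.039,-0.015,0,0,0,0,-1],
    [0.039,-0.015,0,0,0,0,-1],
    [0.039,-0.015,0,0,0,0,-1],
    [0.039,-0.015,0,0,0,0,-1],
    [0.039,-0.015,0,0,0,0,-1],
    [0.039,-0.015,0,0,0,0,-1],
    [0.039,-0.015,0,0,0,0,-1],
  ],
)

```text
t: 24.3
tcp_pos: [0.5548, 0.16, 0.1555]
tool_rot: [0.818, 0.575, -0.001, -0.001]
force: [-0.1, 0.4, -1.3]
finger_gap: 0.428
gripper_force: 30.2
```

>>> drive_tool(
  plan=[
    [0.003,-0.002,0,0,0,7,-1],
    [0,0,0,0,0,7,-1],
    [0,0,0,0,0,7,-1],
    [0,0,0,0,0,7,-1],
    [0,0,0,0,0,7,-1],
    [0,0,0,0,0,0,-1],
    [0,0,0,0,0,0,-1],
  ],
)

```text
t: 25.0
tcp_pos: [0.5545, 0.1618, 0.156]
tool_rot: [0.953, 0.303, -0.001, -0.0]
force: [1.0, -0.2, -0.5]
finger_gap: 0.438
gripper_force: 30.1
```

```bash
python3 look.py w12
```

```text
25.0 [0.5545 0.1618 0.156 ] [ 1.  -0.2 -0.5] [ 0.09  0.54  1.61 -0.    1.    1.04]
theta -54.67
[283.  44.] 3153 [645.8 227.1] 19.1 0.0944
[281. 136.] 2449 [599.2 195.6] 18.8 0.0943
[282. 291.] 7111 [557.  164.4] 22.2 0.202
```

>>> drive_tool(
  plan=[
    [0,0,0.025,0,0,0,-1],
    [0,0,0.025,0,0,0,-1],
    [0,0,0.025,0,0,0,-1],
    [0,0,0.018,0,0,0,-1],
    [0,0,0.007,0,0,0,-1],
    [0,0,0.004,0,0,0,-1],
    [0,0,0.002,0,0,0,-1],
    [0,0,0.001,0,0,0,-1],
    [0,0,0.001,0,0,0,-1],
    [0,0,0,0,0,0,-1],
  ],
)

```text
t: 26.05
tcp_pos: [0.5555, 0.162, 0.0495]
tool_rot: [0.953, 0.302, 0.001, 0.0]
force: [0.0, -0.5, 0.3]
finger_gap: 0.432
gripper_force: 30.2
```

>>> drive_tool(
  plan=[
    [0,0,0.001,0,0,0,-1],
    [0,0,0,0,0,0,-1],
  ],
)

```text
t: 26.25
tcp_pos: [0.5555, 0.162, 0.0483]
tool_rot: [0.953, 0.302, 0.0, 0.0]
force: [0.3, -0.3, 0.4]
finger_gap: 0.435
gripper_force: 30.4
```

>>> drive_tool(
  plan=[
    [0,0,0.001,0,0,0,-1],
    [0,0,0,0,0,0,-1],
  ],
)

```text
t: 26.45
tcp_pos: [0.5558, 0.1622, 0.0482]
tool_rot: [0.953, 0.302, 0.001, 0.0]
force: [-1.4, -0.4, 7.4]
finger_gap: 0.432
gripper_force: 30.9
```

>>> drive_tool(
  plan=[
    [0,0,-0.001,0,0,0,-1],
    [0,0,0,0,0,0,1],
    [0,0,0,0,0,0,1],
    [0,0,0,0,0,0,1],
    [0,0,0,0,0,0,1],
    [0,0,-0.015,0,0,0,1],
    [0,0,-0.03,0,0,0,1],
    [0,0,-0.04,0,0,0,1],
    [0,0,-0.036,0,0,0,1],
    [0,0,0,0,0,0,1],
  ],
)

```text
t: 27.45
tcp_pos: [0.559, 0.1624, 0.1741]
tool_rot: [0.953, 0.302, 0.006, 0.001]
force: [-0.4, 0.7, 0.2]
finger_gap: 0.997
gripper_force: 0.0
```

```bash
python3 look.py w13
```

```text
27.45 [0.559  0.1624 0.1741] [-0.4  0.7  0.2] [0.09 0.51 1.59 0.   1.03 1.05]
theta -54.81
[278.  57.] 2555 [646.2 227.6] 18.6 0.0944
[277. 141.] 2061 [599.1 195.5] 18.8 0.0943
[277. 210.] 1927 [554.7 163.8] 19.8 0.0941
```

>>> drive_tool(
  plan=[
    [0,0,0,0,0,-7,1],
    [0,0,0,0,0,-7,1],
    [0,0,0,0,0,-7,1],
    [0,0,0,0,0,-7,1],
    [0,0,0,0,0,-7,1],
    [-0.044,0.014,0,0,0,0,1],
    [-0.044,0.015,0,0,0,0,1],
    [-0.044,0.015,0,0,0,0,1],
    [-0.044,0.015,0,0,0,0,1],
    [-0.044,0.015,0,0,0,0,1],
  ],
)

```text
t: 28.5
tcp_pos: [0.5487, -0.0715, 0.1671]
tool_rot: [0.818, 0.575, -0.001, -0.001]
force: [1.0, 0.1, -0.1]
finger_gap: 1.0
gripper_force: 0.0
```

>>> drive_tool(
  plan=[
    [-0.044,0.015,0,0,0,0,1],
    [-0.044,0.015,0,0,0,0,1],
    [-0.044,0.015,0,0,0,0,1],
    [-0.044,0.015,0,0,0,0,1],
    [-0.042,0.015,0,0,0,0,1],
    [0,0,0,0,0,0,1],
    [0,0,0,0,0,0,1],
    [0,0,0,0,0,0,1],
  ],
)

```text
t: 29.3
tcp_pos: [0.5459, -0.2988, 0.1674]
tool_rot: [0.818, 0.575, -0.0, -0.002]
force: [0.4, 0.3, -0.4]
finger_gap: 1.002
gripper_force: 0.0
```

```bash
python3 look.py w14; python3 - <<'E'
from h import *
s=pickle.load(open("w2.pkl","rb")); print(plane(s,[[330,262],[372,252],[345,308]],s["T"],.018).round(3))
E
```

```text
29.3 [ 0.5459 -0.2988  0.1674] [ 0.4  0.3 -0.4] [-0.68  0.58  1.48  0.    1.09 -0.34]
theta -19.79
[492.  92.] 1377 [ 711.7 -267. ] 14.3 0.0905
[283. 211.] 2064 [ 545.1 -300.3] 19.3 0.0941
[[ 0.53  -0.431  0.018]
 [ 0.588 -0.436  0.018]
 [ 0.528 -0.509  0.018]]
```

>>> drive_tool(
  plan=[
    [0,-0.001,0.03,0,0,0,1],
    [0,0,0.03,0,0,0,1],
    [0,0,0.03,0,0,0,1],
    [0,0,0.02,0,0,0,1],
    [0,0,0.012,0,0,0,1],
    [0,0,0,0,0,0,1],
    [0,0,0,0,0,0,-1],
    [0,0,0,0,0,0,-1],
    [0,0,0,0,0,0,-1],
    [0,0,0,0,0,0,-1],
  ],
)

```text
t: 30.35
tcp_pos: [0.5466, -0.3008, 0.0483]
tool_rot: [0.818, 0.575, 0.0, 0.001]
force: [0.1, -0.8, 3.6]
finger_gap: 0.432
gripper_force: 29.8
```

>>> drive_tool(
  plan=[
    [0,0,0,0,0,0,-1],
  ],
)

```text
t: 30.45
tcp_pos: [0.5465, -0.3009, 0.0483]
tool_rot: [0.818, 0.575, 0.0, 0.001]
force: [-0.7, 0.3, 5.7]
finger_gap: 0.433
gripper_force: 29.9
```

>>> drive_tool(
  plan=[
    [0,0,-0.008,0,0,0,-1],
    [0,0,-0.015,0,0,0,-1],
    [0,0,-0.025,0,0,0,-1],
    [0,0,-0.025,0,0,0,-1],
    [0,0,-0.025,0,0,0,-1],
    [0,0,-0.012,0,0,0,-1],
    [0,0,0,0,0,0,-1],
  ],
)

```text
t: 31.15
tcp_pos: [0.5471, -0.3012, 0.1595]
tool_rot: [0.818, 0.575, 0.001, 0.002]
force: [-0.4, -0.5, -1.3]
finger_gap: 0.43
gripper_force: 30.1
```

>>> drive_tool(
  plan=[
    [0.03,-0.014,0,0,0,0,-1],
    [0.04,-0.018,0,0,0,0,-1],
    [0.04,-0.018,0,0,0,0,-1],
    [0.04,-0.018,0,0,0,0,-1],
    [0.04,-0.018,0,0,0,0,-1],
    [0.04,-0.018,0,0,0,0,-1],
    [0.04,-0.018,0,0,0,0,-1],
    [0.04,-0.018,0,0,0,0,-1],
    [0.04,-0.018,0,0,0,0,-1],
    [0.04,-0.018,0,0,0,0,-1],
  ],
)

```text
t: 32.15
tcp_pos: [0.5112, 0.1279, 0.1557]
tool_rot: [0.818, 0.575, -0.001, -0.001]
force: [0.5, -0.8, -1.9]
finger_gap: 0.43
gripper_force: 30.2
```

>>> drive_tool(
  plan=[
    [0.003,-0.005,0,0,0,7,-1],
    [0,0,0,0,0,7,-1],
    [0,0,0,0,0,7,-1],
    [0,0,0,0,0,7,-1],
    [0,0,0,0,0,7,-1],
    [0,0,0,0,0,0,-1],
    [0,0,0,0,0,0,-1],
  ],
)

```text
t: 32.85
tcp_pos: [0.5082, 0.1307, 0.1561]
tool_rot: [0.953, 0.303, -0.001, -0.0]
force: [-0.2, -0.4, -0.6]
finger_gap: 0.434
gripper_force: 30.2
```

```bash
python3 look.py w15
```

```text
32.85 [0.5082 0.1307 0.1561] [-0.2 -0.4 -0.6] [ 0.04  0.47  1.74 -0.    0.93  0.99]
theta -54.68
[283.  47.] 3121 [598.3 194.9] 19.0 0.0944
[282. 136.] 2447 [553.2 163.9] 18.9 0.0943
[282. 292.] 7086 [509.7 132.7] 22.0 0.202
```

>>> drive_tool(
  plan=[
    [0,0,0.025,0,0,0,-1],
    [0,0,0.025,0,0,0,-1],
    [0,0,0.025,0,0,0,-1],
    [0,0,0.018,0,0,0,-1],
    [0,0,0.007,0,0,0,-1],
    [0,0,0.004,0,0,0,-1],
    [0,0,0.002,0,0,0,-1],
    [0,0,0.001,0,0,0,-1],
    [0,0,0.001,0,0,0,-1],
    [0,0,0,0,0,0,-1],
  ],
)

```text
t: 33.9
tcp_pos: [0.5092, 0.1308, 0.0494]
tool_rot: [0.953, 0.302, 0.0, 0.0]
force: [-0.5, 0.0, -1.3]
finger_gap: 0.431
gripper_force: 30.2
```

>>> drive_tool(
  plan=[
    [0,0,0.001,0,0,0,-1],
    [0,0,0,0,0,0,-1],
  ],
)

```text
t: 34.1
tcp_pos: [0.5092, 0.1308, 0.0483]
tool_rot: [0.953, 0.302, 0.0, 0.0]
force: [0.7, 0.4, 2.0]
finger_gap: 0.435
gripper_force: 30.4
```

>>> drive_tool(
  plan=[
    [0,0,0.001,0,0,0,-1],
    [0,0,0,0,0,0,-1],
  ],
)

```text
t: 34.3
tcp_pos: [0.5095, 0.131, 0.0482]
tool_rot: [0.953, 0.302, 0.001, 0.0]
force: [-2.3, 0.1, 8.8]
finger_gap: 0.436
gripper_force: 31.2
```

Contact. I'll release, rise clear, then do the final check.

>>> drive_tool(
  plan=[
    [0,0,-0.001,0,0,0,-1],
    [0,0,0,0,0,0,1],
    [0,0,0,0,0,0,1],
    [0,0,0,0,0,0,1],
    [0,0,0,0,0,0,1],
    [0,0,-0.015,0,0,0,1],
    [0,0,-0.03,0,0,0,1],
    [0,0,-0.04,0,0,0,1],
    [0,0,-0.04,0,0,0,1],
    [0,0,-0.03,0,0,0,1],
  ],
)

```text
t: 35.3
tcp_pos: [0.5094, 0.1308, 0.2052]
tool_rot: [0.953, 0.302, 0.001, 0.0]
force: [1.1, -0.2, -0.6]
finger_gap: 0.998
gripper_force: 0.0
```

>>> drive_tool(
  plan=[
    [-0.03,0,-0.03,0,0,0,1],
    [-0.03,0,-0.02,0,0,0,1],
    [0,0,0,0,0,0,1],
    [0,0,0,0,0,0,1],
    [0,0,0,0,0,0,1],
  ],
)

```text
t: 35.8
tcp_pos: [0.4601, 0.0964, 0.2523]
tool_rot: [0.953, 0.302, -0.0, -0.0]
force: [-0.1, 0.3, 0.1]
finger_gap: 0.999
gripper_force: 0.0
```

```bash
python3 look.py w16; python3 - <<'E'
from h import *
a=snap("scene");b=snap("side")
c=np.hstack([cv2.resize(a["image"][130:280,60:450],(780,300))])
w=cv2.imread("pics/w16.png")[:,:,::-1]; z=np.zeros((300,780,3),np.uint8);z[:,:400]=cv2.resize(w,(400,300));z[:,400:]=cv2.resize(b["image"][130:370,130:434],(380,300))
cv2.imwrite("pics/c16.png",np.vstack([c,z])[:,:,::-1])
E
```

```text
35.8 [0.4601 0.0964 0.2523] [-0.1  0.3  0.1] [-0.03  0.27  1.76  0.    1.12  0.92]
theta -54.82
[282.   8.] 642 [592.5 190.5] 16.8 0.0941
[282.  61.] 1464 [552.6 163. ] 18.7 0.0945
[281. 125.] 1232 [506.2 131.1] 18.8 0.0943
```

View pics/c16.png

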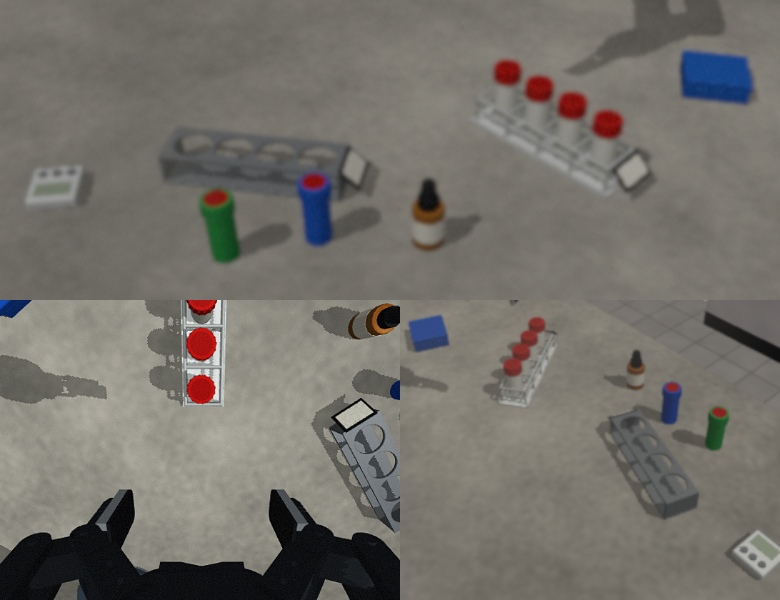

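All four pots stand upright in the wire rack, at (507,72), (539,88), (572,105) and (607,124). The delivery rack is empty, the bystanders are undisturbed and the gripper is clear. I'll hand it in.

```bash
python3 -c "
from station import manip
print(manip.sign_off())"
```

```text
the job is handed in; nothing more can be done
None
```

All four pots now stand upright in the wire rack in their original order. I moved them one at a time starting at the label plate, left the other things on the bench undisturbed, and handed the job in after about 36 s.

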